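Check the height of a louvred bar on the sloped gauge

TASK

Pick up the louvred bar from the bench, lay it under the raised gauge foot on the sloped nest, flat, centred along it and against its lower ledge, and let go. Then gently push the gauge's thumb pad down its slide until the foot bears on the bar and its spring gives a few millimetres, hold it there for about a second so the height can be read, and let the foot spring all the way back up, with the bar still lying in its place. Leave everything else where it is.

Things in the scene. Friction and masses are not known exactly. Their poses are not given: they have to be found in the camera images.
- louvre_bar: The part to check: white plastic bar with a row of dark louvre slots along its sides and across its flat top, 42 (x) x 190 (y, long) x 50 mm high (z), about 0.16 kg, same either way round. Origin: centre of its underside. Two other white bars lie beside it and the three change places; only this one has slots and a square section.
- nest: Sloped nest of the fixed gauge station: dark steel plate 110 (x) x 260 (y) mm, sloping down to the robot at 30 degrees. Origin: centre of its upper face; x up the slope, z square to it. A ledge 12 mm high runs along the low edge, inner face at x = -37 mm: a bar against it has its centre at x = -16, y = 0. The gauge column stands at x = 30 to 56, y = 45 to 95 mm, 140 mm high.
- gauge (a joint): Sprung slide of the gauge, in m: 0 with the foot fully raised (held there by about 2 N), grows as the foot goes down square to the nest; travel 0.075. At 0.050 (about 4 N) the foot meets the top of a bar in the nest. From there the foot, itself sprung on its stem, gives up to 10 mm (1 to 6 N more): about 0.055 is a firm, gentle reading.
- foot: The gauge's foot: steel disc 30 mm across. Origin: centre of its underside; z square to the nest. Raised, it hangs 100 mm above the nest face at nest x = -16, y = 70 mm, over one end of the bar's place, so the bar must be slid in below it. A 24 mm wide arm, 23 to 45 mm above the foot's underside, joins it to the column; a dial sits beside the column.
- thumb_pad (a point): Centre of the top of the gauge's black round thumb pad, 38 mm across, straight above the foot (68 mm above the foot's underside, along the nest's z). Push here, along the nest's -z, to lower the foot.
- arched_bar: Bystander: white bar 42 x 190 mm with an arched top, 42 mm high, no slots. Origin: centre of its underside, long along its y.
- flat_strip: Bystander: flat white strip 42 x 190 x 16 mm. Origin: centre of its underside, long along its y.
- tin: Bystander: paint tin, 76 mm across, 85 mm high. Origin: centre of its underside.
- bottle: Bystander: white bottle, 52 mm across, 150 mm high. Origin: centre of its underside.
- tape: Bystander: cardboard ring 80 mm across, 24 mm high. Origin: centre of its underside.
- driver: Bystander: screwdriver lying on the bench.
- shim: Bystander: wooden block 60 x 110 x 20 mm. Origin: centre of its underside.
Mind the look-alikes: they are no part of the job. Leave any brown or orange look-alike of the louvre_bar alone.

How it is judged:
By the outcome, as a careful person would: the job done as asked, in the order asked, and still so for the second after the job is handed in, with the robot touching nothing.
It also fails if it takes over 56 s, if anything falls off the work surface, if the arm or the gripper's body presses on something with over 40 N, if the wrist force passes 120 N, or if a joint passes its speed limit or range.

ROBOT

A 7-joint arm with a two-finger parallel gripper is mounted at the origin on the work surface. World frame = base frame: x ahead of the robot, y to its left, z up, the work surface at z = 0. Lengths are in m, angles in rad, forces in N, time in s.
With the tool pointing down it reaches from about 0.35 to 0.9 m from the base axis. Payload 7.2 kg.
Tool frame: the origin (TCP) lies at the very end of the fingers, on their centre line; the grasp point (between the pads) lies 19 mm behind it (env.pinch_z is the distance from the TCP to the grasp point, in m); z points along the fingers, y is the line along which they close (so a half turn about z gives the same grasp; the last joint's range is limited). The gripper opens to 88 mm and grips with 3 to 60 N. Pads are 20 mm wide; open, the fingers measure 115 mm over their backs; the gripper's body (75 mm by 178 mm) begins 61 mm behind the grasp point.
Start: joints at [1.11, 0.411, -0.013, 1.596, 0.006, 1.134, -0.082], TCP at [0.239, -0.577, 0.223] pointing down, gripper open.
Joint ranges: [-2.95, 2.95], [-0.29, 1.99], [-1.47, 1.44], [0.14, 2.54], [-1.03, 4.17], [0.13, 1.85], [-2.86, 2.86]. Speed limits (rad/s): [2.39, 2.39, 3.01, 3.01, 3.14, 3.14, 3.14].

INTERFACE

Orientations are given as a unit quaternion [w, x, y, z].
In Python, from plant import env gives the robot as it stands.
- The arm moves only by the shell command python3 -m handwheel 'ROWS' [OPENING] [FORCE]. ROWS is JSON, a list of rows, each a list of 6 numbers: the shift along the tool's x, y, z normalised to -1 to 1, where 1 is 15 cm, then the turn, a rotation vector about the tool's x, y, z normalised to -1 to 1, where 1 is 6 degrees. A call has 1 to 12 rows; each row shifts and turns the commanded pose from where the row before left it, along the tool's axes as they then stand; what a row does not reach is not made up. A row lasts 1/8 s, in which the tool goes at most 62.5 mm and 10.7 degrees, less where a joint would pass 70% of its speed; a pose out of reach is approached as far as the arm can. A call with a number of a shift or a turn outside -1 to 1 is refused whole. A call with a gripper value outside its range is refused whole. OPENING is the closure, from -1 (fully open) to 1 (shut), set as the call begins (- or left out, the last holds). The fingers move at their own pace and stop on an object; FORCE is the grip in N (left out, the last holds). Time passes only in rows, so rows that do not move let the fingers close. It gives the time, the measured TCP pose, the force, the opening and the grip force at its end, in the units of the state.
- env.read_state(): the state, without advancing time (a new reading comes with each control period).
- env.get_image(name): name is "scene" or "top" or "wrist"; returns the picture (384x512x3 uint8, red, green, blue); there is no depth.
- env.get_calibration(name): a dict with "K" (3x3 intrinsics, pixels), "T" (4x4, takes a point from camera to world coordinates); the wrist camera has in their place "mount" (4x4, takes a point from camera to tool coordinates, whose origin is the TCP and whose axes are the flange's). Camera axes: x right, y down, z forward; pixel columns grow to the right and rows downward; lengths in m; the calibration is good to about 2 mm. A picture is of the moment at which its call begins: read the wrist's pose just before it. get_calibration takes no time and is no camera call.
- env.job_done(): hands the job in; it is judged then, once.
Trained networks look in the newest picture that a camera, given by its name, has taken for a name from the list of things; names that differ only in an ending like _2 or _b are one class to them, and where a whole thing is asked for, a point or a joint stands for the part that bears it (a point fixed in the world has none). Each returns a list of dicts, best first, with "conf" (0 to 1); they miss things now and then, are a little off and sometimes report something else, mostly with a low value. They report only what shows in the picture. A call takes as long as a camera call. They do not tell look-alikes from the thing itself.
- env.regions_of(camera, name): "region" (384x512 bool, what is visible of it).
- env.spot_point(camera, name): "point" ([x, y, z] in m, in world coordinates, good to about 4 mm: a listed point, or the origin of a listed thing).
The state is a dict: "time": time; "joint_positions": joint angles; "joint_vel": joint speeds; "effort": joint torques, N m; "eef_pos": TCP position; "tool_rot": TCP orientation; "force": force on the tool from outside, world axes, zero at the start; "moment": the same for the moment, N m; "width": finger opening in m; "gripper_force": force on a finger pad.
Only numpy, scipy, OpenCV 4.12 (cv2) and the standard library are available. Lean on these libraries where they do the work, as an engineer would, in place of code of your own. Each camera call takes 0.05 s, during which the arm holds its last target. There are 200 camera calls.

## Working session

There is one attempt and no reset: what is moved stays moved. The work goes in short steps, Python scripts to look and compute and a shell command to move; the robot and the scene stay as the last step left them, time stands still between calls to the robot, and variables do not carry over. Pictures are saved under pics/ and viewed, at most 10 in all, crops included, and the job is handed in when it is done.

```bash
mkdir -p pics; ls; cat > h.py <<'E'
import numpy as np,cv2
from plant import env
from scipy.spatial.transform import Rotation as R
def rot(q): return R.from_quat([q[1],q[2],q[3],q[0]])
def save(cam,fn):
    im=env.get_image(cam); cv2.imwrite('pics/'+fn,im[:,:,::-1]); return im
E
python3 - <<'E'
from h import *
np.set_printoptions(precision=4,suppress=True)
a=save('scene','s1.png');b=save('top','t1.png')
cv2.imwrite('pics/both1.png',cv2.resize(np.hstack([a,b])[:,:,::-1],(800,300)))
s=env.read_state();print(s['time'],s['eef_pos'],s['tool_rot'],s['width'])
for c in('scene','top'):
  k=env.get_calibration(c);print(c,k['K'],k['T'])
  for n in('louvre_bar','nest','foot','thumb_pad','arched_bar','flat_strip','tin','bottle','tape','driver','shim'):
    try:print(n,[(np.round(d['point'],4),round(d['conf'],2)) for d in env.spot_point(c,n)])
    except Exception as e:print(n,e)
print(env.get_calibration('wrist'))
E
```

```text
pics
0.1 [ 0.2391 -0.577   0.2219] [-0.0007  0.9808  0.1952 -0.0002] 0.08818859895539131
scene [[401.9083   0.     258.6609]
 [  0.     401.9083 196.2689]
 [  0.       0.       1.    ]] [[ 0.5418  0.6779 -0.4968  1.0468]
 [ 0.8404 -0.4457  0.3084 -0.3426]
 [-0.0123 -0.5846 -0.8112  1.0565]
 [ 0.      0.      0.      1.    ]]
louvre_bar [(array([ 0.2227, -0.269 ,  0.0003]), 0.82), (array([0.2792, 0.2509, 0.0028]), 0.61), (array([ 0.4127, -0.259 ,  0.0029]), 0.59), (array([0.576 , 0.2136, 0.0842]), 0.2)]
nest [(array([0.5781, 0.213 , 0.0862]), 0.83), (array([ 0.5265, -0.2493, -0.0027]), 0.71)]
foot []
thumb_pad [(array([0.4926, 0.3022, 0.2226]), 0.85)]
arched_bar [(array([ 0.5243, -0.2501, -0.0026]), 0.8), (array([0.577 , 0.2143, 0.0867]), 0.53)]
flat_strip []
tin [(array([ 0.7931, -0.0947,  0.002 ]), 0.8)]
bottle [(array([ 0.4227, -0.467 , -0.003 ]), 0.89)]
tape [(array([ 0.3733,  0.0683, -0.0016]), 0.88)]
driver [(array([ 0.3824,  0.4511, -0.0022]), 0.47)]
shim [(array([ 0.7501, -0.2347, -0.0038]), 0.64)]
top [[499.8611   0.     258.8103]
 [  0.     499.8611 195.5209]
 [  0.       0.
[... 381 characters left out ...]
.3017, 0.2228]), 0.81)]
arched_bar [(array([ 0.5263, -0.249 , -0.0023]), 0.79)]
flat_strip [(array([ 0.651 , -0.2213, -0.0006]), 0.87)]
tin [(array([ 0.8018, -0.0941, -0.0029]), 0.69)]
bottle [(array([ 0.4228, -0.4632,  0.0021]), 0.8)]
tape [(array([ 0.3725,  0.0696, -0.0008]), 0.47)]
driver [(array([0.3839, 0.4533, 0.0023]), 0.53)]
shim [(array([ 0.7483, -0.2325,  0.0032]), 0.79)]
{'K': array([[329.2329,   0.    , 251.909 ],
       [  0.    , 329.2329, 193.9254],
       [  0.    ,   0.    ,   1.    ]]), 'mount': array([[-0.0003, -0.9665, -0.2567,  0.069 ],
       [ 1.    , -0.0001, -0.0008, -0.001 ],
       [ 0.0008, -0.2567,  0.9665, -0.1621],
       [ 0.    ,  0.    ,  0.    ,  1.    ]])}
```

View pics/s1.png

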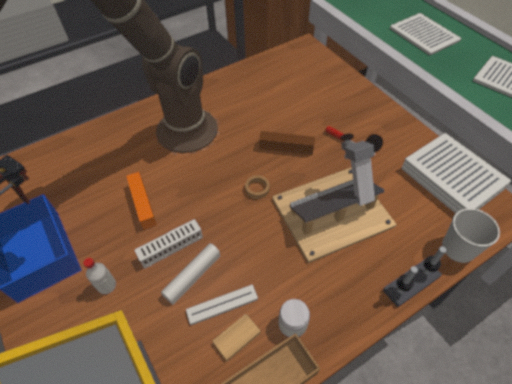

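View pics/t1.png

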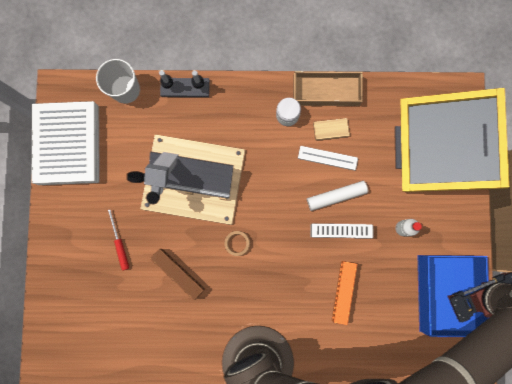

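The scene and top pictures show the slotted white louvre bar at top px (343,231). The arched bar is at (338,196) and the flat strip at (328,158). The orange look-alike is at (345,293) and the brown one at (180,273). The nest and gauge are around (190,178), with the thumb pad near (152,198).

Next I'll refine the bar pose by silhouette fit in both views and check the nest pose with an overlay.

```bash
cat >> h.py <<'E'
def proj(c,P):
    k=env.get_calibration(c);T=np.linalg.inv(k['T']);p=(T[:3,:3]@np.asarray(P).T).T+T[:3,3];p=p@k['K'].T;return p[:,:2]/p[:,2:]
def nestM(o,yaw): return o, (R.from_euler('z',yaw)*R.from_euler('y',-30,degrees=True)).as_matrix()
E
cat > fit.py <<'E'
from h import *
from scipy.optimize import minimize
np.set_printoptions(precision=4,suppress=True)
box=np.array([[x,y,z] for x in(-.021,.021) for y in(-.095,.095) for z in(0,.05)])
masks={}
for c in('scene','top'):
    env.get_image(c)
    for d in env.regions_of(c,'louvre_bar'):
        ys,xs=np.nonzero(d['region']);uv=proj(c,[[.414,-.259,.025]])[0]
        if np.hypot(xs.mean()-uv[0],ys.mean()-uv[1])<12: masks[c]=d['region'].astype(np.uint8);print(c,d['conf'],len(xs));break
def cost(p,cs):
    t=0
    for c in cs:
        P=R.from_euler('z',p[2]).apply(box)+[p[0],p[1],p[3]]
        h=cv2.convexHull((proj(c,P)*16).astype(np.int32));m=np.zeros((384,512),np.uint8);cv2.fillConvexPoly(m,h,255,cv2.LINE_AA,4)
        m=m/255.;t+=1-np.minimum(m,masks[c]).sum()/np.maximum(m,masks[c]).sum()
    return t/len(cs)
for cs in (['scene','top'],['top'],['scene']):
    z0=[.414,-.259,0,0.]
    S=np.array([z0]+[np.add(z0,d) for d in np.diag([.008,.008,.08,.006])])
    r=minimize(cost,z0,args=(cs,),method='Nelder-Mead',options=dict(initial_simplex=S));print(cs,r.x,r.fun)
# nest overlay
o=np.array([.5792,.2139,.0878]);
ims=[]
for c in('scene','top'):
    im=cv2.imread('pics/%s1.png'%c[0]);a,b=((265,130),(400,260)) if c=='scene' else ((130,130),(255,230))
    im=cv2.resize(im,None,fx=4,fy=4,interpolation=cv2.INTER_CUBIC)
    for yaw,col in((-10,(0,255,0)),):
        _,M=nestM(o,np.radians(yaw))
        for L in ([[-.055,-.13,0],[.055,-.13,0],[.055,.13,0],[-.055,.13,0]],[[.03,.045,.14],[.056,.045,.14],[.056,.095,.14],[.03,.095,.14]],[[-.016+.019*np.cos(t),.07+.019*np.sin(t),.168] for t in np.linspace(0,6.28,20)]):
            cv2.polylines(im,[(proj(c,np.array(L)@M.T+o)*4+2).astype(np.int32)],True,col,1)
    im=im[a[1]*4:b[1]*4,a[0]*4:b[0]*4];ims.append(cv2.resize(im,(400,int(im.shape[0]*400/im.shape[1]))))
H=max(i.shape[0] for i in ims)
cv2.imwrite('pics/ov.png',np.hstack([np.pad(i,((0,H-i.shape[0]),(0,0),(0,0))) for i in ims]))
E
python3 fit.py
```

```text
scene 0.69 1338
top 0.75 834
['scene', 'top'] [ 0.4128 -0.2598  0.0184 -0.0044] 0.13127081098562166
['top'] [ 0.4136 -0.2581 -0.0025 -0.0041] 0.13111875230259118
['scene'] [ 0.373  -0.257  -0.0103 -0.0666] 0.07919915396550914
```

View pics/ov.png

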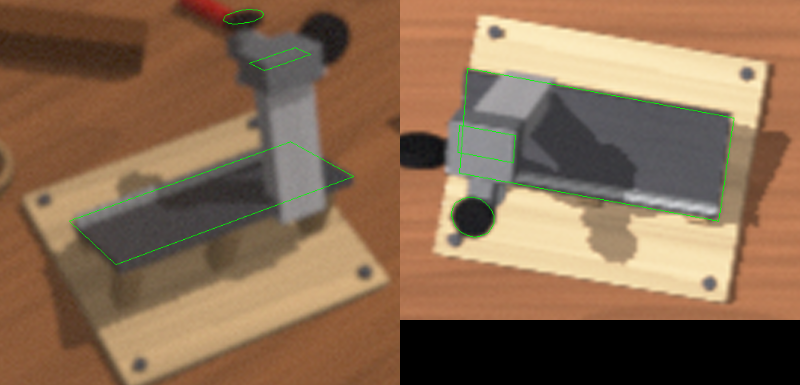

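The top overlay fits the nest at yaw -10° and the pad within about 2 mm. The nest centre is about (0.579, 0.214, 0.088). In the scene view the plate edges at overlay px (75,222)-(353,178) match too. Next I'll plan the move over the bar, grasping it 55 mm off-centre towards -y.

```bash
cat >> h.py <<'E'
from scipy.optimize import least_squares
def plan(pos,Rm,n,p0=None,R0=None):
    """constant row (6 numbers) repeated n times from the present pose to (pos,Rm)"""
    s=env.read_state(); p0=np.array(s['eef_pos']) if p0 is None else p0; R0=rot(s['tool_rot']) if R0 is None else R0
    def end(r):
        p,q=p0.copy(),R0
        for i in range(n): p=p+q.apply(r[:3]*.15); q=q*R.from_rotvec(np.radians(6)*r[3:])
        return p,q
    def f(r):
        p,q=end(r);return np.r_[(p-pos)*10,(q.inv()*R.from_matrix(Rm)).as_rotvec()]
    w=(R0.inv()*R.from_matrix(Rm)).as_rotvec()/n/np.radians(6)
    r=least_squares(f,np.r_[R0.inv().apply((pos-p0)/n/.15),w]);return np.round(r.x,4),r.cost
def down(head): # tool down, tool x at heading (deg)
    c,s=np.cos(np.radians(head)),np.sin(np.radians(head));return np.array([[c,s,0],[s,-c,0],[0,0,-1.]])
E
python3 - <<'E'
from h import *
print(plan(np.array([.4135,-.314,.2]),down(90),12))
E
```

```text
(array([ 0.1857, -0.01  ,  0.0126,  0.    ,  0.    , -0.9374]), np.float64(5.608307998058462e-31))
```

```bash
python3 -m handwheel '[[0.186,-0.01,0.0126,0,0,-0.937],[0.186,-0.01,0.0126,0,0,-0.937],[0.186,-0.01,0.0126,0,0,-0.937],[0.186,-0.01,0.0126,0,0,-0.937],[0.186,-0.01,0.0126,0,0,-0.937],[0.186,-0.01,0.0126,0,0,-0.937],[0.186,-0.01,0.0126,0,0,-0.937],[0.186,-0.01,0.0126,0,0,-0.937],[0.186,-0.01,0.0126,0,0,-0.937],[0.186,-0.01,0.0126,0,0,-0.937],[0.186,-0.01,0.0126,0,0,-0.937],[0.186,-0.01,0.0126,0,0,-0.937]]' -1
python3 -m handwheel '[[0,0,0,0,0,0],[0,0,0,0,0,0]]'
python3 - <<'E'
from h import *
s=env.read_state();k=env.get_calibration('wrist');im=save('wrist','w1.png')
Rt=rot(s['tool_rot']);Rc=Rt.as_matrix()@k['mount'][:3,:3];pc=np.array(s['eef_pos'])+Rt.apply(k['mount'][:3,3])
np.savez('w1.npz',Rc=Rc,pc=pc,K=k['K'])
for n in('louvre_bar',):print([(d['point'],d['conf']) for d in env.spot_point('wrist',n)])
print('pc',pc)
big=cv2.resize(im[:,:,::-1],(768,576),interpolation=cv2.INTER_CUBIC)
box=np.array([[x,y,z] for z in(0,.05) for x,y in((-.021,-.095),(.021,-.095),(.021,.095),(-.021,.095))])+[.4135,-.259,0]
u=(box-pc)@Rc@k['K'].T;u=u[:,:2]/u[:,2:]
cv2.polylines(big,[(u[4:]*1.5).astype(np.int32)],True,(0,255,0),1)
cv2.imwrite('pics/w1b.png',big)
E
```

```text
time: 2.9
eef_pos: [0.4141, -0.3126, 0.2]
tool_rot: [0.0, 0.706, 0.708, 0.0]
force: [0.3, 0.3, -1.1]
width: 0.0877
gripper_force: 0.0
time: 3.15
eef_pos: [0.4138, -0.3145, 0.2002]
tool_rot: [0.0, 0.708, 0.706, -0.0]
force: [-0.1, -0.7, 0.2]
width: 0.0878
gripper_force: 0.0
[([0.2244, -0.2699, 0.0064], 0.7), ([0.4195, -0.2628, -0.0], 0.58)]
pc [ 0.41264017 -0.24386003  0.36221376]
```

View pics/w1b.png

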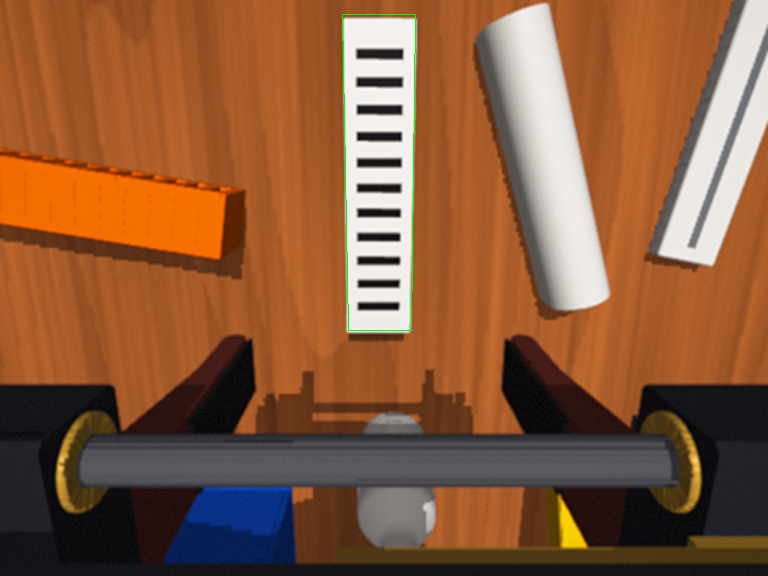

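The outline, with its top at 50 mm, fits the bar at zoomed px (343,15)-(411,331). That puts the bar at (0.4135, -0.259) with yaw ≈ 0. Now I'll descend and grip.

```bash
python3 -m handwheel '[[0,0,0.2,0,0,0],[0,0,0.25,0,0,0],[0,0,0.25,0,0,0],[0,0,0.25,0,0,0],[0,0,0.17,0,0,0],[0,0,0.08,0,0,0],[0,0,0,0,0,0]]'
python3 -m handwheel '[[0,0,0,0,0,0],[0,0,0,0,0,0],[0,0,0,0,0,0],[0,0,0,0,0,0],[0,0,0,0,0,0],[0,0,0,0,0,0]]' 1 30
python3 - <<'E'
from h import *
s=env.read_state();print(s['eef_pos'],s['width'],s['gripper_force'],s['joint_positions'])
E
```

```text
time: 4.12
eef_pos: [0.4136, -0.3138, 0.0195]
tool_rot: [-0.0, 0.708, 0.707, -0.0]
force: [-0.3, -0.1, 0.1]
width: 0.0878
gripper_force: 0.0
time: 4.88
eef_pos: [0.4139, -0.3136, 0.0201]
tool_rot: [0.0, 0.707, 0.707, -0.0]
force: [0.2, 0.5, 1.8]
width: 0.042
gripper_force: 30.0
[ 0.41388741 -0.31360457  0.02008357] 0.04201185475533681 29.970764815807343 [ 0.7953626   0.52709665 -0.30646697  2.01157551  0.25731847  0.63920955
  0.31987815]
```

```bash
cat >> h.py <<'E'
O=np.array([.5792,.2139,.0878]);_,N=nestM(O,np.radians(-10))
NT=np.c_[N[:,1],N[:,0],-N[:,2]]
def tonest(p): return (np.asarray(p)-O)@N
E
python3 - <<'E'
from h import *
s=env.read_state();p0=np.array(s['eef_pos'])+[0,0,.18]
t=O+N@[-.012,-.205,.12];print(t)
print(plan(t,NT,12,p0))
E
python3 -m handwheel '[[0,0,-0.1,0,0,0],[0,0,-0.2,0,0,0],[0,0,-0.25,0,0,0],[0,0,-0.25,0,0,0],[0,0,-0.2,0,0,0],[0,0,-0.2,0,0,0]]'
```

```text
[0.47427924 0.02423791 0.18572305]
(array([ 0.1901,  0.0165,  0.0108, -0.4155, -0.0362,  0.1354]), np.float64(1.3277090469365274e-19))
time: 5.62
eef_pos: [0.4136, -0.3133, 0.2019]
tool_rot: [0.0, 0.707, 0.707, 0.0]
force: [-0.3, -0.0, -1.4]
width: 0.0419
gripper_force: 30.0
```

```bash
python3 -m handwheel '[[0.19,0.0165,0.011,-0.4155,-0.036,0.135],[0.19,0.0165,0.011,-0.4155,-0.036,0.135],[0.19,0.0165,0.011,-0.4155,-0.036,0.135],[0.19,0.0165,0.011,-0.4155,-0.036,0.135],[0.19,0.0165,0.011,-0.4155,-0.036,0.135],[0.19,0.0165,0.011,-0.4155,-0.036,0.135],[0.19,0.0165,0.011,-0.4155,-0.036,0.135],[0.19,0.0165,0.011,-0.4155,-0.036,0.135],[0.19,0.0165,0.011,-0.4155,-0.036,0.135],[0.19,0.0165,0.011,-0.4155,-0.036,0.135],[0.19,0.0165,0.011,-0.4155,-0.036,0.135],[0.19,0.0165,0.011,-0.4155,-0.036,0.135]]'
python3 -m handwheel '[[0,0,0,0,0,0]]'
python3 - <<'E'
from h import *
s=env.read_state();print(tonest(s['eef_pos']),(rot(s['tool_rot']).inv()*R.from_matrix(NT)).as_rotvec(degrees=True),s['width'],s['joint_positions'])
a=save('scene','s2.png');b=save('top','t2.png')
A=cv2.resize(a[100:292,200:456],(400,300));B=cv2.resize(b[100:292,100:356],(400,300))
cv2.imwrite('pics/b2.png',np.hstack([A,B])[:,:,::-1])
print(env.get_calibration('scene')['T'][:3,3])
for c in('scene','top'):
  for n in('louvre_bar','nest','thumb_pad','foot'):print(c,n,[(np.round(d['point'],4),round(d['conf'],2)) for d in env.spot_point(c,n)])
E
```

```text
time: 7.12
eef_pos: [0.4722, 0.0184, 0.1858]
tool_rot: [0.196, 0.74, 0.623, 0.163]
force: [1.3, -0.0, -1.4]
width: 0.0419
gripper_force: 30.0
time: 7.25
eef_pos: [0.4721, 0.0191, 0.1854]
tool_rot: [0.195, 0.739, 0.624, 0.162]
force: [-0.5, -0.8, -2.2]
width: 0.042
gripper_force: 30.0
[-0.01326882 -0.21041241  0.12039917] [-0.57981573  0.03972836  0.40733619] 0.04197688981800184 [ 5.03459109e-01  8.56761774e-04 -8.00656196e-01  2.35417052e+00
  6.29704184e-01  3.90938257e-01 -1.00367538e+00]
[ 1.04683331 -0.34256274  1.05650936]
scene louvre_bar [(array([ 2.175e-01, -2.682e-01, -1.000e-04]), 0.97), (array([0.4874, 0.0723, 0.1659]), 0.91), (array([ 0.2828,  0.2491, -0.0022]), 0.74)]
scene nest [(array([0.5733, 0.2134, 0.0856]), 0.95), (array([ 0.5249, -0.2508, -0.0033]), 0.63)]
scene thumb_pad [(array([0.4929, 0.3048, 0.2234]), 0.8)]
scene foot [(array([ 0.6491, -0.2221, -0.0008]), 0.32)]
top louvre_bar [(array([ 0.2207, -0.262 ,  0.0026]), 0.89), (array([0.489 , 0.0732, 0.168 ]), 0.83), (array([0.2756, 0.2596, 0.0016]), 0.66), (array([0.4921, 0.302 , 0.2211]), 0.22)]
top nest [(array([0.5784, 0.218 , 0.088 ]), 0.85)]
top thumb_pad [(array([0.4923, 0.3027, 0.2209]), 0.98)]
top foot []
```

View pics/b2.png

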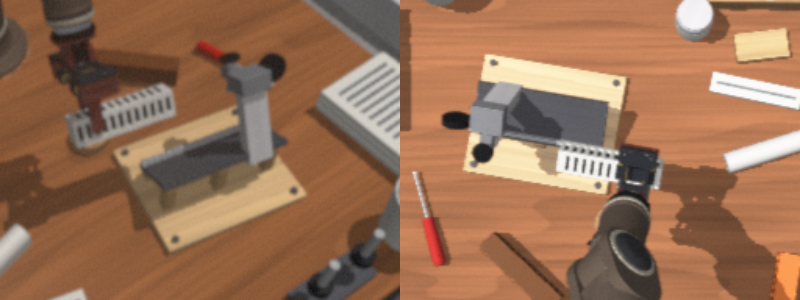

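The bar is held level along the nest, with the gauge foot still ahead of it (right panel: bar at (585,160), pad at (483,152)). Next I'll lower to hover height and slide in.

```bash
python3 -m handwheel '[[0,0.02,0.15,-0.09,0,0.07],[0,0,0.17,0,0,0],[0,0,0.14,0,0,0],[0,0,0,0,0,0]]'
python3 - <<'E'
from h import *
s=env.read_state();print(tonest(s['eef_pos']),(rot(s['tool_rot']).inv()*R.from_matrix(NT)).as_rotvec(degrees=True))
for p in([.488,.0728,.167],[.4924,.3029,.222],[.5775,.2148,.0873]):print(tonest(p))
E
```

```text
time: 8.25
eef_pos: [0.5082, 0.0114, 0.1252]
tool_rot: [0.197, 0.742, 0.62, 0.165]
force: [-0.9, -0.1, -0.9]
width: 0.0415
gripper_force: 30.0
[-0.01141683 -0.21178763  0.04978188] [-0.24962761  0.04880124 -0.20486863]
[-0.01696247 -0.15479309  0.10124557]
[-0.02031314  0.07257523  0.16668861]
[-0.00183522  0.00059113  0.00048222]
```

```bash
python3 -m handwheel '[[0.15,0,0,0,0,0],[0.25,0,0,0,0,0],[0.25,0,0,0,0,0],[0.25,0,0,0,0,0],[0.15,0,0,0,0,0],[0,0,0,0,0,0],[0,0,0,0,0,0]]'
python3 - <<'E'
from h import *
s=env.read_state();print(tonest(s['eef_pos']),(rot(s['tool_rot']).inv()*R.from_matrix(NT)).as_rotvec(degrees=True),N.T@s['force'])
E
```

```text
time: 9.12
eef_pos: [0.5362, 0.1651, 0.127]
tool_rot: [0.198, 0.742, 0.619, 0.165]
force: [0.5, -1.2, -3.0]
width: 0.042
gripper_force: 30.0
[-0.00973177 -0.05554014  0.05090995] [-0.08485178  0.14071993 -0.23644027] [-0.86327264 -1.09747032 -2.97547496]
```

Lower towards contact, with small steps at the end.

```bash
python3 -m handwheel '[[0,0,0.08,0,0,0],[0,0,0.07,0,0,0],[0,0,0.02,0,0,0],[0,0,0,0,0,0]]'
python3 -m handwheel '[[0,0,0.01,0,0,0],[0,0,0.01,0,0,0]]'
python3 -m handwheel '[[0,0,0.01,0,0,0],[0,0,0,0,0,0]]'
python3 - <<'E'
from h import *
s=env.read_state();print(tonest(s['eef_pos']),N.T@s['force'],s['moment'])
E
```

```text
time: 9.62
eef_pos: [0.549, 0.1636, 0.1045]
tool_rot: [0.198, 0.742, 0.619, 0.166]
force: [0.6, 0.1, -2.7]
width: 0.0415
gripper_force: 30.0
time: 9.88
eef_pos: [0.5507, 0.1638, 0.1023]
tool_rot: [0.198, 0.741, 0.619, 0.166]
force: [-0.3, -0.4, -1.7]
width: 0.0418
gripper_force: 30.0
time: 10.12
eef_pos: [0.5514, 0.1636, 0.1007]
tool_rot: [0.198, 0.741, 0.619, 0.166]
force: [0.3, 0.2, -2.2]
width: 0.0418
gripper_force: 30.0
[-0.00971265 -0.05435983  0.0205395 ] [-0.83282997  0.25423962 -2.02691939] [-0.02188976  0.60737245  0.0214062 ]
```

```bash
python3 -m handwheel '[[0,0,0.007,0,0,0],[0,0,0,0,0,0]]'
python3 -m handwheel '[[0,0,0.007,0,0,0],[0,0,0,0,0,0]]'
python3 - <<'E'
from h import *
s=env.read_state();print(tonest(s['eef_pos']),N.T@s['force'],s['moment'])
E
```

```text
time: 10.38
eef_pos: [0.5519, 0.1634, 0.0999]
tool_rot: [0.198, 0.741, 0.619, 0.166]
force: [-0.1, -0.6, -1.4]
width: 0.0419
gripper_force: 30.0
time: 10.62
eef_pos: [0.5525, 0.1635, 0.0991]
tool_rot: [0.198, 0.741, 0.619, 0.166]
force: [-1.3, -1.4, 0.4]
width: 0.0417
gripper_force: 30.0
[-0.00952484 -0.05430337  0.01856799] [-0.72667618 -1.59996968  0.91101299] [ 0.08204319  0.52983858 -0.05020886]
```

```bash
python3 -m handwheel '[[0,0,0.006,0,0,0],[0,0,0,0,0,0]]'
python3 -m handwheel '[[0,-0.02,0,0,0,0],[0,-0.01,0,0,0,0],[0,0,0,0,0,0]]'
python3 - <<'E'
from h import *
s=env.read_state();print(tonest(s['eef_pos']),N.T@s['force'],s['moment'])
E
```

```text
time: 10.88
eef_pos: [0.553, 0.1633, 0.0985]
tool_rot: [0.198, 0.741, 0.619, 0.166]
force: [-3.5, -2.2, 3.7]
width: 0.042
gripper_force: 30.0
time: 11.25
eef_pos: [0.5492, 0.1645, 0.0962]
tool_rot: [0.198, 0.741, 0.62, 0.166]
force: [-1.0, 0.7, 5.3]
width: 0.0417
gripper_force: 30.0
[-0.01396575 -0.05386759  0.0177834 ] [1.67568887 0.49361699 5.10293987] [ 0.2471566  -0.09598756 -0.00291701]
```

```bash
for i in 1; do :; done; python3 -m handwheel '[[0,-0.01,0,0,0,0],[0,0,0,0,0,0]]'
python3 -m handwheel '[[0,-0.01,0,0,0,0],[0,0,0,0,0,0]]'
python3 - <<'E'
from h import *
s=env.read_state();print(tonest(s['eef_pos']),N.T@s['force'],s['moment'])
a=save('scene','s3.png');b=save('top','t3.png')
A=cv2.resize(a[130:260,265:400],(400,385),interpolation=cv2.INTER_CUBIC);B=cv2.resize(b[130:230,130:255],(400,320),interpolation=cv2.INTER_CUBIC)
cv2.imwrite('pics/b3.png',np.hstack([A,np.pad(B,((0,65),(0,0),(0,0)))])[:,:,::-1])
for c in('scene','top'):
  for n in('louvre_bar','nest','thumb_pad'):print(c,n,[(np.round(tonest(d['point']),4),round(d['conf'],2)) for d in env.spot_point(c,n)])
E
```

```text
time: 11.5
eef_pos: [0.548, 0.1646, 0.0955]
tool_rot: [0.198, 0.741, 0.619, 0.166]
force: [-0.9, 1.3, 5.8]
width: 0.0418
gripper_force: 30.0
time: 11.75
eef_pos: [0.5467, 0.1648, 0.0948]
tool_rot: [0.198, 0.741, 0.619, 0.166]
force: [-0.9, 0.3, 5.2]
width: 0.0419
gripper_force: 30.0
[-0.01680668 -0.05397284  0.01778906] [1.7483646  0.12925433 4.95704454] [ 0.22221763 -0.20788349  0.04009873]
scene louvre_bar [(array([-0.0183,  0.0034,  0.0002]), 0.96), (array([-0.3044, -0.0167,  0.0778]), 0.91), (array([-0.2766, -0.5379,  0.0599]), 0.65), (array([-0.2484,  0.2017,  0.0374]), 0.2)]
scene nest [(array([-0.0068,  0.0014, -0.    ]), 0.61)]
scene thumb_pad [(array([-0.018 ,  0.069 ,  0.1692]), 0.94)]
top louvre_bar [(array([-0.0142, -0.0002, -0.0016]), 0.89), (array([-0.3101, -0.0091,  0.0774]), 0.85), (array([-0.2753, -0.5346,  0.0591]), 0.65)]
top nest [(array([-0.0008,  0.0048, -0.0008]), 0.7)]
top thumb_pad [(array([-0.0221,  0.0733,  0.1681]), 0.73)]
```

View pics/b3.png

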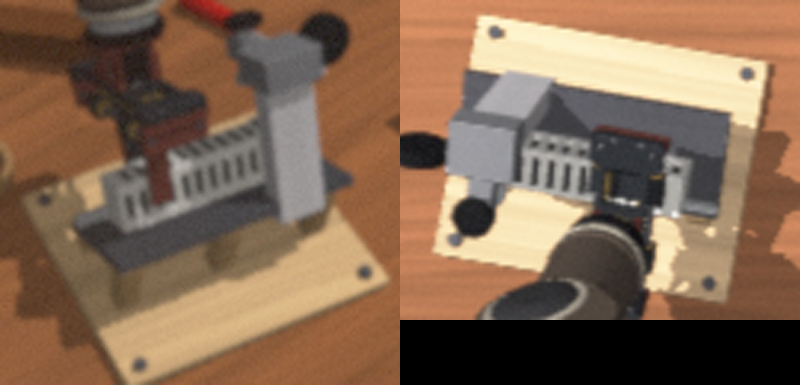

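```bash
python3 -m handwheel '[[0,-0.01,0,0,0,0],[0,0,0,0,0,0]]'
python3 -m handwheel '[[0,-0.01,0,0,0,0],[0,0,0,0,0,0]]'
python3 - <<'E'
from h import *
s=env.read_state();print(tonest(s['eef_pos']),N.T@s['force'],s['moment'])
E
```

```text
time: 12.4
eef_pos: [0.5466, 0.1649, 0.0948]
tool_rot: [0.199, 0.741, 0.619, 0.167]
force: [2.7, 0.1, 5.7]
width: 0.042
gripper_force: 30.0
time: 12.65
eef_pos: [0.5465, 0.165, 0.0948]
tool_rot: [0.2, 0.741, 0.619, 0.168]
force: [6.4, -0.8, 6.1]
width: 0.042
gripper_force: 30.0
[-0.01707424 -0.05388685  0.0178834 ] [8.59720111 0.33617389 2.10399635] [-0.2283124  -1.66550259  0.4317826 ]
```

The bar is seated against the ledge. Ease off a bit, release, and retreat straight up, then look with the wrist camera.

```bash
python3 -m handwheel '[[0,0.012,-0.005,0,0,0],[0,0,0,0,0,0]]'
python3 -m handwheel '[[0,0,0,0,0,0],[0,0,0,0,0,0],[0,0,0,0,0,0],[0,0,0,0,0,0],[0,0,0,0,0,0]]' -1
python3 -m handwheel '[[-0.05,0.02,-0.1,0,0,0],[-0.05,0,-0.2,0,0,0],[-0.1,0,-0.25,0,0,0],[-0.2,0,-0.25,0,0,0],[-0.2,0,-0.2,0,0,0],[0,0,0,0,0,0],[0,0,0,0,0,0]]'
python3 - <<'E'
from h import *
s=env.read_state();k=env.get_calibration('wrist');im=save('wrist','w2.png')
print(tonest(s['eef_pos']),s['force'])
Rt=rot(s['tool_rot']);Rc=Rt.as_matrix()@k['mount'][:3,:3];pc=np.array(s['eef_pos'])+Rt.apply(k['mount'][:3,3])
np.savez('w2.npz',Rc=Rc,pc=pc,K=k['K'])
big=cv2.resize(im[:,:,::-1],(768,576),interpolation=cv2.INTER_CUBIC)
def dr(L,col):
    P=np.array(L)@N.T+O;u=(P-pc)@Rc@k['K'].T;u=u[:,:2]/u[:,2:];cv2.polylines(big,[(u*1.5).astype(np.int32)],True,col,1)
dr([[-.055,-.13,0],[.055,-.13,0],[.055,.13,0],[-.055,.13,0]],(0,255,0))
dr([[-.037,-.095,.05],[.005,-.095,.05],[.005,.095,.05],[-.037,.095,.05]],(0,0,255))
dr([[-.016+.019*np.cos(t),.07+.019*np.sin(t),.168] for t in np.linspace(0,6.28,20)],(255,255,0))
cv2.imwrite('pics/w2b.png',big)
E
```

```text
time: 12.9
eef_pos: [0.5463, 0.1647, 0.0951]
tool_rot: [0.198, 0.741, 0.619, 0.167]
force: [4.8, -0.5, 1.5]
width: 0.042
gripper_force: 30.0
time: 13.52
eef_pos: [0.545, 0.1647, 0.0945]
tool_rot: [0.198, 0.741, 0.619, 0.166]
force: [0.4, -0.7, -0.1]
width: 0.0863
gripper_force: 0.0
time: 14.4
eef_pos: [0.4614, 0.0926, 0.2211]
tool_rot: [0.198, 0.742, 0.619, 0.165]
force: [0.0, 0.8, -0.4]
width: 0.0878
gripper_force: 0.0
[-0.01558463 -0.1399017   0.16295914] [ 0.03656759  0.77960624 -0.36746597]
```

View pics/w2b.png

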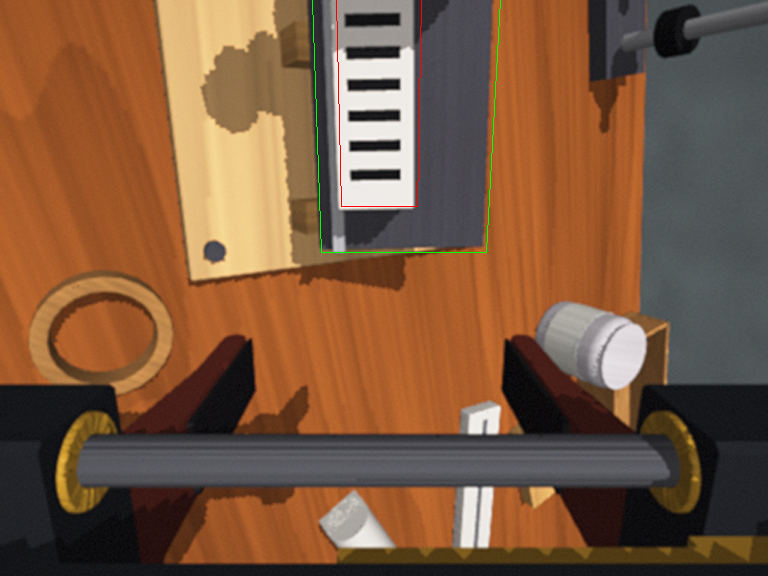

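The bar lies against the ledge. Its near end is at px row 209 against 206 drawn, and the plate end is at row 246-250 against 252 drawn. So the bar may be about 3 mm short towards -y, and I'll measure this by sub-pixel edges.

```bash
python3 - <<'E'
from h import *
d=np.load('w2.npz');Rc,pc,K=d['Rc'],d['pc'],d['K']
g=cv2.GaussianBlur(cv2.imread('pics/w2.png'),(3,3),0).astype(float)
def back(u,v,h):
    r=Rc@np.linalg.inv(K)@[u,v,1];n=N[:,2];t=(n@(O+h*n-pc))/(n@r);return tonest(pc+t*r)
def edge(u,r0,r1,f):
    c=f(g[r0:r1,u]);dd=np.abs(np.diff(c));i=dd.argmax();return r0+i+.5
gray=lambda a:a.mean(1)
sat=lambda a:a[:,2]-a[:,0]
for nm,us,r0,r1,f,h in(('bar end',range(236,270,5),128,150,gray,.05),('plate end',range(235,318,8),155,175,sat,0)):
    print(nm);[print(u,edge(u,r0,r1,f),np.round(back(u,edge(u,r0,r1,f),h)*1000,1)) for u in us]
def hedge(v,c0,c1,f):
    c=f(g[v,c0:c1]);dd=np.diff(c);i=np.abs(dd).argmax();return c0+i+.5
for v in range(20,130,20):
    a=hedge(v,262,295,gray);b=hedge(v,315,340,sat);c=hedge(v,200,222,sat)
    print(v,np.round(back(a,v,.05)*1000,1),np.round(back(b,v,0)*1000,1),np.round(back(c,v,.012)*1000,1))
E
```

```text
bar end
236 139.5 [-30.2 -96.3  50. ]
241 139.5 [-26.1 -96.3  50. ]
246 139.5 [-21.9 -96.3  50. ]
251 139.5 [-17.8 -96.4  50. ]
256 139.5 [-13.7 -96.4  50. ]
261 138.5 [ -9.5 -95.6  50. ]
266 138.5 [ -5.4 -95.6  50. ]
plate end
235 165.5 [ -34.3 -127.     0. ]
243 165.5 [ -26.3 -127.1    0. ]
251 165.5 [ -18.3 -127.1   -0. ]
259 165.5 [ -10.3 -127.2   -0. ]
267 165.5 [  -2.3 -127.2    0. ]
275 164.5 [   5.7 -126.2    0. ]
283 164.5 [  13.7 -126.3    0. ]
291 164.5 [  21.7 -126.3   -0. ]
299 164.5 [  29.7 -126.3    0. ]
307 165.5 [  37.7 -127.4   -0. ]
315 164.5 [  45.6 -126.4    0. ]
20 [ 1.3 -6.6 50. ] [51.   4.4  0. ] [-56.7   2.4  12. ]
40 [  1.5 -20.6  50. ] [ 51. -12.  -0.] [-56.5 -13.5  12. ]
60 [  1.7 -34.9  50. ] [ 51. -29.  -0.] [-56.3 -29.9  12. ]
80 [  1.9 -49.7  50. ] [ 51.  -46.5  -0. ] [-56.1 -46.7  12. ]
100 [  2.1 -65.   50. ] [ 51.9 -64.5   0. ] [-55.9 -64.1  12. ]
120 [  2.3 -80.7  50. ] [ 51.9 -83.   -0. ] [-55.6 -82.   12. ]
```

The gap from bar end to plate end is 31 mm where 35 is wanted, so the bar sits about 4 mm too far towards -y. I'll regrasp and slide it +4 mm along the ledge.

```bash
python3 -m handwheel '[[0.2,0,0.15,0,0,0],[0.2,0,0.25,0,0,0],[0.1,0,0.25,0,0,0],[0.05,-0.008,0.2,0,0,0],[0.05,0,0.1,0,0,0],[0,0,0.02,0,0,0],[0,0,0,0,0,0]]'
python3 - <<'E'
from h import *
s=env.read_state();print(tonest(s['eef_pos']),N.T@s['force'],(rot(s['tool_rot']).inv()*R.from_matrix(NT)).as_rotvec(degrees=True))
E
```

```text
time: 15.32
eef_pos: [0.5455, 0.1677, 0.0938]
tool_rot: [0.197, 0.742, 0.62, 0.163]
force: [-0.4, 0.1, 0.2]
width: 0.0877
gripper_force: 0.0
[-0.01882779 -0.05131958  0.01777507] [-0.2759929   0.03835545  0.33563088] [-0.37505819  0.17601678 -0.15147388]
```

```bash
python3 -m handwheel '[[0,0.012,0,-0.06,0,0],[0,0,0,0,0,0]]'
python3 -m handwheel '[[0,0,0,0,0,0],[0,0,0,0,0,0],[0,0,0,0,0,0],[0,0,0,0,0,0],[0,0,0,0,0,0]]' 1 20
python3 - <<'E'
from h import *
s=env.read_state();print(tonest(s['eef_pos']),N.T@s['force'],s['width'])
E
```

```text
time: 15.58
eef_pos: [0.5478, 0.1664, 0.0964]
tool_rot: [0.2, 0.741, 0.619, 0.166]
force: [0.3, 0.2, 0.4]
width: 0.0878
gripper_force: 0.0
time: 16.2
eef_pos: [0.5474, 0.1666, 0.0955]
tool_rot: [0.2, 0.741, 0.619, 0.166]
force: [-0.8, 0.4, 1.0]
width: 0.0419
gripper_force: 19.9
[-0.01621306 -0.052075    0.0182116 ] [-0.21263857  0.22467793  1.23878749] 0.04192322767587296
```

Now slide +4.5 mm while pressing lightly on the ledge.

```bash
python3 -m handwheel '[[0,-0.012,0,0,0,0],[0.015,-0.002,0,0,0,0],[0.015,0,0,0,0,0],[0,0,0,0,0,0],[0,0,0,0,0,0]]'
python3 - <<'E'
from h import *
s=env.read_state();print(tonest(s['eef_pos']),N.T@s['force'],s['width'])
E
```

```text
time: 16.82
eef_pos: [0.5467, 0.1704, 0.0948]
tool_rot: [0.201, 0.741, 0.619, 0.165]
force: [-1.7, -3.5, 5.8]
width: 0.0423
gripper_force: 19.9
[-0.01766095 -0.04848731  0.01823773] [ 1.97936941 -3.70829138  5.50322498] 0.04229689738182908
```

```bash
python3 -m handwheel '[[0.004,-0.01,-0.003,0,0,0],[0,0,0,0,0,0],[0,0,0,0,0,0]]'
python3 - <<'E'
from h import *
s=env.read_state();print(tonest(s['eef_pos']),N.T@s['force'],s['width'])
E
python3 -m handwheel '[[0,0.008,-0.004,0,0,0],[0,0,0,0,0,0]]'
python3 -m handwheel '[[0,0,0,0,0,0],[0,0,0,0,0,0],[0,0,0,0,0,0],[0,0,0,0,0,0],[0,0,0,0,0,0]]' -1
python3 -m handwheel '[[-0.05,0.02,-0.1,0,0,0],[-0.05,0,-0.2,0,0,0],[-0.1,0,-0.25,0,0,0],[-0.2,0,-0.25,0,0,0],[-0.2,0,-0.2,0,0,0],[0,0,0,0,0,0],[0,0,0,0,0,0]]'
python3 - <<'E'
from h import *
s=env.read_state();k=env.get_calibration('wrist');im=save('wrist','w3.png')
print(tonest(s['eef_pos']),N.T@s['force'])
Rt=rot(s['tool_rot']);Rc=Rt.as_matrix()@k['mount'][:3,:3];pc=np.array(s['eef_pos'])+Rt.apply(k['mount'][:3,3]);K=k['K']
g=cv2.GaussianBlur(im[:,:,::-1],(3,3),0).astype(float)
def back(u,v,h):
    r=Rc@np.linalg.inv(K)@[u,v,1];n=N[:,2];t=(n@(O+h*n-pc))/(n@r);return tonest(pc+t*r)
def edge(u,r0,r1,f):
    c=f(g[r0:r1,u]);dd=np.abs(np.diff(c));i=dd.argmax();return r0+i+.5
gray=lambda a:a.mean(1)
sat=lambda a:a[:,2]-a[:,0]
for nm,us,r0,r1,f,h in(('bar end',range(236,270,5),120,150,gray,.05),('plate end',range(235,318,8),155,180,sat,0)):
    print(nm,np.mean([back(u,edge(u,r0,r1,f),h)*1000 for u in us],0),[edge(u,r0,r1,f) for u in us])
for v in range(20,130,20):
    i=lambda c0,c1,f:c0+np.abs(np.diff(f(g[v,c0:c1]))).argmax()+.5
    print(v,np.round(back(i(262,295,gray),v,.05)*1000,1),np.round(back(i(315,340,sat),v,0)*1000,1))
env.get_image('top');env.get_image('scene')
for c in('scene','top'):
  for n in('louvre_bar','nest','thumb_pad'):print(c,n,[(np.round(tonest(d['point']),4),round(d['conf'],2)) for d in env.spot_point(c,n)][:2])
cv2.imwrite('pics/w3b.png',im[:240,120:420,::-1])
E
```

```text
time: 17.2
eef_pos: [0.5466, 0.1707, 0.0949]
tool_rot: [0.201, 0.741, 0.618, 0.166]
force: [3.9, -4.0, 2.2]
width: 0.042
gripper_force: 19.9
[-0.0177285  -0.04821822  0.01844133] [ 5.00364873 -3.28529084 -0.36576646] 0.04201767360049333
time: 17.45
eef_pos: [0.5465, 0.1717, 0.0955]
tool_rot: [0.2, 0.741, 0.619, 0.166]
force: [3.7, -3.6, 0.2]
width: 0.0424
gripper_force: 19.9
time: 18.08
eef_pos: [0.5458, 0.1722, 0.0953]
tool_rot: [0.2, 0.741, 0.619, 0.166]
force: [0.1, -0.2, 1.0]
width: 0.0867
gripper_force: 0.0
time: 18.95
eef_pos: [0.4627, 0.102, 0.2198]
tool_rot: [0.199, 0.742, 0.619, 0.163]
force: [-0.2, -0.2, 0.8]
width: 0.0875
gripper_force: 0.0
[-0.01657181 -0.13045696  0.16193554] [ 0.22219695 -0.2176716   0.78677584]
bar end [-18.77379835 -75.04840653  50.        ] [np.float64(124.5), np.float64(124.5), np.float64(124.5), np.float64(124.5), np.float64(124.5), np.float64(124.5), np.float64(124.5)]
plate end [ 4.71214047e+00 -1.26817755e+02  6.01239387e-15] [np.float64(174.5), np.float64(174.5), np.float64(174.5), np.float64(173.5), np.float64(173.5), np.float64(174.5), np.float64(174.5), np.float64(174.5), np.float64(173.5), np.float64(173.5), np.float64(173.5)]
20 [-5.9  2.2 50. ] [50.4 13.  -0. ]
40 [ -5.8 -11.7  50. ] [50.5 -3.4 -0. ]
60 [ -5.7 -26.   50. ] [ 50.5 -20.2   0. ]
80 [ -5.6 -40.7  50. ] [ 51.5 -37.6   0. ]
100 [ -5.5 -55.9  50. ] [ 51.5 -55.6   0. ]
120 [ -5.3 -71.5  50. ] [ 51.5 -74.    0. ]
scene louvre_bar [(array([-0.2756, -0.535 ,  0.0577]), 0.98), (array([-0.0209,  0.0051,  0.0018]), 0.61)]
scene nest [(array([-0.006 , -0.0013,  0.0015]), 0.78)]
scene thumb_pad [(array([-0.0197,  0.0739,  0.1677]), 0.57)]
top louvre_bar [(array([-0.0155,  0.0101, -0.0023]), 0.82), (array([-0.2749, -0.5347,  0.0575]), 0.78)]
top nest [(array([-0.0044,  0.0036, -0.0021]), 0.63), (array([-0.0204, -0.4655, -0.0921]), 0.19)]
top thumb_pad [(array([-0.0227,  0.075 ,  0.1669]), 0.6)]
```

View pics/w3b.png

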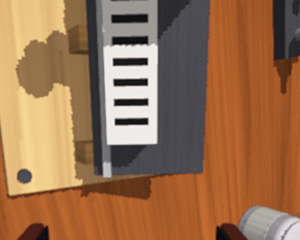

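The crop shows the bar end at row ~144, and the fit caught a slot instead. I'll redo it with the right windows.

```bash
python3 - <<'E'
from h import *
s=env.read_state();k=env.get_calibration('wrist');im=cv2.imread('pics/w3.png')
Rt=rot(s['tool_rot']);Rc=Rt.as_matrix()@k['mount'][:3,:3];pc=np.array(s['eef_pos'])+Rt.apply(k['mount'][:3,3]);K=k['K']
g=cv2.GaussianBlur(im,(3,3),0).astype(float).mean(2)
def back(u,v,h):
    r=Rc@np.linalg.inv(K)@[u,v,1];n=N[:,2];t=(n@(O+h*n-pc))/(n@r);return tonest(pc+t*r)
for u in range(232,275,6):
    r=135+np.abs(np.diff(g[135:156,u])).argmax()+.5;print(u,r,np.round(back(u,r,.05)*1000,1))
for v in (20,50,80,110,135):
    c=271+np.abs(np.diff(g[v,271:295])).argmax()+.5;print(v,c,np.round(back(c,v,.05)*1000,1))
E
```

```text
232 144.5 [-35.8 -90.7  50. ]
238 144.5 [-30.8 -90.7  50. ]
244 144.5 [-25.8 -90.7  50. ]
250 144.5 [-20.8 -90.7  50. ]
256 144.5 [-15.9 -90.7  50. ]
262 144.5 [-10.9 -90.8  50. ]
268 143.5 [ -5.9 -89.9  50. ]
274 143.5 [ -1. -90.  50.]
20 277.5 [ 0.3  2.7 50. ]
50 277.5 [  0.7 -18.2  50. ]
80 276.5 [  0.3 -40.1  50. ]
110 276.5 [  0.7 -63.1  50. ]
135 276.5 [  1. -83.  50.]
```

The gap is 36 mm, so the bar is centred within about 1 mm and against the ledge. Corrected by the measured plate offset, the pad is at my-nest ≈ (-0.0195, 0.073, 0.167). Next: close the fingers and go above it.

```bash
python3 -m handwheel '[[0,-0.01,-0.2,-0.06,0,0],[0,-0.01,-0.18,0,0,0],[0.2,0,0,0,0,0],[0.3,0,0,0,0,0],[0.3,0,0,0,0,0],[0.3,0,0,0,0,0],[0.25,0,0,0,0,0],[0,0,0,0,0,0],[0,0,0,0,0,0]]' 1 20
python3 - <<'E'
from h import *
s=env.read_state();print(tonest(s['eef_pos']),N.T@s['force'],s['width'],(rot(s['tool_rot']).inv()*R.from_matrix(NT)).as_rotvec(degrees=True))
env.get_image('top');env.get_image('scene')
a=save('scene','s4.png');b=save('top','t4.png')
for c in('scene','top'):
  for n in('louvre_bar','thumb_pad'):print(c,n,[(np.round(tonest(d['point']),4),round(d['conf'],2)) for d in env.spot_point(c,n)][:2])
A=cv2.resize(a[130:260,265:400],(400,385),interpolation=cv2.INTER_CUBIC);B=cv2.resize(b[130:230,130:255],(400,320),interpolation=cv2.INTER_CUBIC)
cv2.imwrite('pics/b4.png',np.hstack([A,np.pad(B,((0,65),(0,0),(0,0)))])[:,:,::-1])
E
```

```text
time: 20.52
eef_pos: [0.4628, 0.2945, 0.2641]
tool_rot: [0.199, 0.74, 0.622, 0.159]
force: [-0.1, -0.7, -0.2]
width: 0.002
gripper_force: 0.0
[-0.02322204  0.05916253  0.21697049] [-0.10880457 -0.67566928 -0.13336914] 0.0020037198561104726 [-0.48458347  0.65582245  0.22430472]
scene louvre_bar [(array([-0.0203,  0.0067, -0.0004]), 0.96), (array([-0.3068, -0.0178,  0.0733]), 0.89)]
scene thumb_pad [(array([-0.0218,  0.0702,  0.1661]), 0.87)]
top louvre_bar [(array([-0.3105, -0.0098,  0.0782]), 0.94), (array([-0.2761, -0.5342,  0.0604]), 0.73)]
top thumb_pad [(array([-0.0192,  0.073 ,  0.1674]), 0.58)]
```

View pics/b4.png

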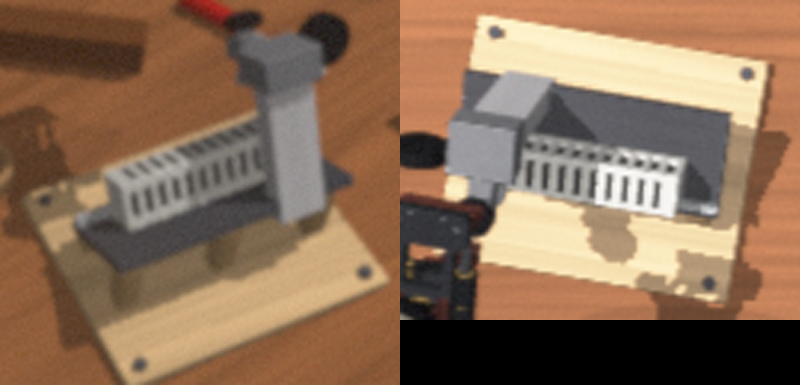

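The bar lies flat below the foot, and the pad at top-crop px (470,213) is free. I'll align above the pad and then approach.

```bash
python3 -m handwheel '[[0.08,0.02,0,-0.08,0.11,0.04],[0,0,0.1,0,0,0],[0,0,0.13,0,0,0],[0,0,0,0,0,0],[0,0,0,0,0,0]]'
python3 - <<'E'
from h import *
s=env.read_state();print(tonest(s['eef_pos']),N.T@s['force'],(rot(s['tool_rot']).inv()*R.from_matrix(NT)).as_rotvec(degrees=True))
E
```

```text
time: 21.55
eef_pos: [0.4846, 0.3036, 0.2359]
tool_rot: [0.198, 0.74, 0.621, 0.167]
force: [1.1, 0.3, -0.7]
width: 0.0006
gripper_force: 0.0
[-0.02011235  0.07195565  0.18260478] [ 0.51565934  0.46250114 -1.11319373] [-0.00684833 -0.04802285 -0.03859576]
```

```bash
python3 -m handwheel '[[0,0,0.05,0,0,0],[0,0,0.03,0,0,0],[0,0,0.02,0,0,0],[0,0,0,0,0,0]]'
python3 -m handwheel '[[0,0,0.02,0,0,0],[0,0,0.02,0,0,0],[0,0,0,0,0,0]]'
python3 - <<'E'
from h import *
s=env.read_state();print(tonest(s['eef_pos']),N.T@s['force'])
E
```

```text
time: 22.05
eef_pos: [0.4924, 0.3019, 0.223]
tool_rot: [0.198, 0.74, 0.62, 0.167]
force: [-0.6, -0.6, -0.1]
width: 0.0004
gripper_force: 0.0
time: 22.42
eef_pos: [0.4953, 0.3016, 0.2178]
tool_rot: [0.198, 0.74, 0.621, 0.167]
force: [-0.5, 0.3, 1.5]
width: 0.0006
gripper_force: 1.0
[-0.01973498  0.07178126  0.16146388] [0.2911861  0.25255096 1.60037615]
```

```bash
python3 -m handwheel '[[0,0,0.05,0,0,0],[0,0,0.06,0,0,0],[0,0,0.06,0,0,0],[0,0,0.05,0,0,0],[0,0,0.03,0,0,0],[0,0,0,0,0,0]]'
python3 - <<'E'
from h import *
s=env.read_state();print(tonest(s['eef_pos']),N.T@s['force'])
E
python3 -m handwheel '[[0,0,0.014,0,0,0],[0,0,0,0,0,0]]'
python3 - <<'E'
from h import *
s=env.read_state();print(tonest(s['eef_pos']),N.T@s['force'])
E
```

```text
time: 23.18
eef_pos: [0.5138, 0.2982, 0.1851]
tool_rot: [0.198, 0.74, 0.62, 0.167]
force: [-2.1, 1.7, 2.0]
width: 0.0005
gripper_force: 1.8
[-0.01976863  0.07167808  0.12379416] [-1.02482748  1.30819294  2.94674222]
time: 23.42
eef_pos: [0.5147, 0.298, 0.1836]
tool_rot: [0.198, 0.74, 0.62, 0.167]
force: [-1.5, 1.7, 2.9]
width: 0.0009
gripper_force: 1.9
[-0.01972439  0.07165654  0.12200599] [-0.10211383  1.41241149  3.44196192]
```

```bash
python3 -m handwheel '[[0,0,0.02,0,0,0],[0,0,0.013,0,0,0],[0,0,0,0,0,0]]'
python3 - <<'E'
from h import *
s=env.read_state();print(tonest(s['eef_pos']),N.T@s['force'])
E
python3 -m handwheel '[[0,0,0.013,0,0,0],[0,0,0,0,0,0]]'
python3 - <<'E'
from h import *
s=env.read_state();print(tonest(s['eef_pos']),N.T@s['force'])
E
```

```text
time: 23.8
eef_pos: [0.5172, 0.2977, 0.1792]
tool_rot: [0.198, 0.74, 0.62, 0.167]
force: [-2.5, 2.7, 4.9]
width: 0.0006
gripper_force: 2.7
[-0.01975351  0.0717237   0.1169621 ] [-0.06784955  2.25304093  5.71144515]
time: 24.05
eef_pos: [0.5182, 0.2975, 0.1776]
tool_rot: [0.198, 0.74, 0.621, 0.167]
force: [-4.3, 2.0, 5.1]
width: 0.0006
gripper_force: 3.2
[-0.01973903  0.07177205  0.11509682] [-1.44327931  1.17472381  6.68352905]
```

```bash
python3 -m handwheel '[[0,0,0.015,0,0,0],[0,0,0,0,0,0],[0,0,0,0,0,0]]'
python3 - <<'E'
from h import *
s=env.read_state();print(s['time'],tonest(s['eef_pos']),N.T@s['force'])
for i in range(3):
  env.get_image('top');s=env.read_state();print(N.T@s['force'])
E
```

```text
time: 24.42
eef_pos: [0.5192, 0.2974, 0.1758]
tool_rot: [0.198, 0.74, 0.621, 0.167]
force: [-3.8, 2.8, 5.6]
width: 0.0004
gripper_force: 3.8
24.425 [-0.0197357   0.07176608  0.11301086] [-0.86430063  2.13095741  6.97190895]
[-1.44393044  1.28141974  7.59577434]
[-0.16630326  1.76768515  7.52156682]
[-0.2815827   0.94770781  7.47878706]
```

The force of 7.5 N matches about 5 mm of foot give. Hold for 1.25 s, then rise straight up, letting the foot follow.

```bash
python3 -m handwheel '[[0,0,0,0,0,0],[0,0,0,0,0,0],[0,0,0,0,0,0],[0,0,0,0,0,0],[0,0,0,0,0,0],[0,0,0,0,0,0],[0,0,0,0,0,0],[0,0,0,0,0,0],[0,0,0,0,0,0],[0,0,0,0,0,0]]'
python3 -m handwheel '[[0,0,-0.04,0,0,0],[0,0,-0.06,0,0,0],[0,0,-0.06,0,0,0],[0,0,-0.06,0,0,0],[0,0,-0.06,0,0,0],[0,0,-0.06,0,0,0],[0,0,-0.06,0,0,0],[0,0,-0.1,0,0,0],[0,0,-0.2,0,0,0],[-0.25,0,-0.2,0,0,0],[-0.3,0,0,0,0,0],[-0.3,0,0,0,0,0]]'
python3 -m handwheel '[[-0.3,0,0,0,0,0],[0,0,0,0,0,0],[0,0,0,0,0,0],[0,0,0,0,0,0]]'
python3 - <<'E'
from h import *
s=env.read_state();print(s['time'],tonest(s['eef_pos']),N.T@s['force'])
a=save('scene','s5.png');b=save('top','t5.png')
for c in('scene','top'):
  for n in('louvre_bar','thumb_pad'):print(c,n,[(np.round(tonest(d['point']),4),round(d['conf'],2)) for d in env.spot_point(c,n)][:3])
A=cv2.resize(a[130:260,265:400],(400,385),interpolation=cv2.INTER_CUBIC);B=cv2.resize(b[130:230,130:255],(400,320),interpolation=cv2.INTER_CUBIC)
cv2.imwrite('pics/b5.png',np.hstack([A,np.pad(B,((0,65),(0,0),(0,0)))])[:,:,::-1])
E
```

```text
time: 25.82
eef_pos: [0.5192, 0.2973, 0.1758]
tool_rot: [0.198, 0.74, 0.62, 0.167]
force: [-5.4, 2.1, 6.0]
width: 0.0007
gripper_force: 3.8
time: 27.32
eef_pos: [0.4291, 0.2083, 0.2894]
tool_rot: [0.193, 0.74, 0.625, 0.155]
force: [-1.1, 0.1, -1.2]
width: 0.0007
gripper_force: 0.0
time: 27.82
eef_pos: [0.4215, 0.1669, 0.2899]
tool_rot: [0.192, 0.739, 0.627, 0.156]
force: [-0.9, 0.2, -0.7]
width: 0.0003
gripper_force: 0.0
27.825 [-0.02636357 -0.07364918  0.24857318] [-1.12342001  0.06682325 -0.13277714]
scene louvre_bar [(array([-0.0174,  0.006 ,  0.0021]), 0.98), (array([-0.3043, -0.0182,  0.0754]), 0.82), (array([-0.2734, -0.5395,  0.0598]), 0.68)]
scene thumb_pad [(array([-0.0205,  0.0679,  0.1677]), 0.92)]
top louvre_bar [(array([-0.2745, -0.539 ,  0.0616]), 0.84), (array([-0.0146,  0.0033, -0.0042]), 0.72), (array([-0.31  , -0.0105,  0.081 ]), 0.61)]
top thumb_pad [(array([-0.02  ,  0.0769,  0.1661]), 0.82)]
```

View pics/b5.png

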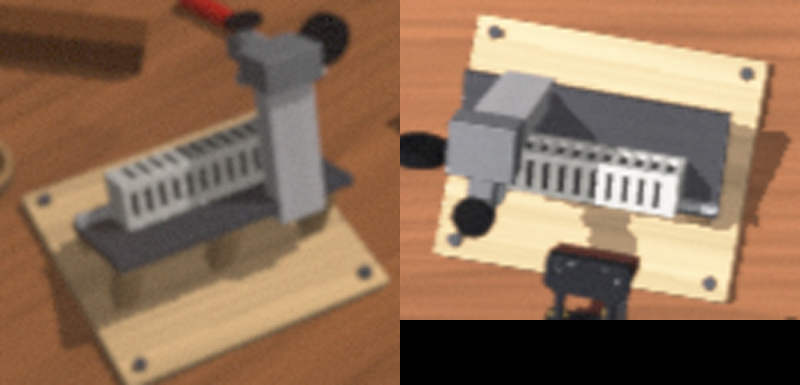

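The pad is fully back up (top-crop px (473,215), height 0.167) and the bar hasn't moved. The gripper is clear, so I'm handing in.

```bash
python3 -c "
from plant import env
print(env.job_done())"
```

```text
the job is handed in; nothing more can be done
None
```

The louvred bar lies flat in the nest against the ledge, about 1 mm off centre; the foot was pressed onto it with about 5 mm of give (judged from the 7.5 N push), held for over a second and sprang fully back up, and I handed the job in at about 28 s.

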